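Load a swing-out rotor in balance

TASK

Load the swing-out centrifuge rotor so that it is balanced. One large vial already sits in a bucket: leave it there and stand the other large vial in the bucket straight across the hub from it; the two small vials go in the two buckets left over, each standing inside a reducing sleeve that sits fully down in its bucket with the collar up. Lower the glass in rather than dropping it, knock nothing over, and leave the thread spool, the flat tin and the steel cup where they are.

Things in the scene. Friction and masses are not known exactly. Their poses are not given: they have to be found in the camera images.
- rotor: Metal rotor 168 mm across, fixed, does not turn. Origin on the worktop under its hub, z up. Four equal open steel buckets, centres 55 mm from the hub axis at its +x, +y, -x, -y (seated_vial starts in the +x one): inner floor 16 mm and rim 60 mm above the worktop, bore 44 mm, flared over the top 7 mm to 53 mm inside, 58 mm outside. Hub 46 mm high, arms between the buckets 41 mm.
- seated_vial: Large clear glass vial with paper label and white screw cap, 32 mm diameter, 73 mm tall (cap 28 mm diameter, top 12 mm), standing in one bucket of the rotor from the start, its top 29 mm above the bucket's rim. Origin at the centre of its underside, z up.
- large_vial: Large glass vial with white cap, the same as seated_vial (32 mm diameter, 73 mm tall, cap 28 mm diameter, top 12 mm), standing upright on the worktop. Origin at the centre of its underside, z up.
- small_vial_1: Small glass vial with paper label and black cap, 25 mm diameter, 59 mm tall (cap 22 mm diameter, top 10 mm), standing upright on the worktop. Origin at the centre of its underside, z up. Standing in a sleeve its top is 26 mm above the collar.
- small_vial_2: Small glass vial with black cap, the same as small_vial_1 (25 mm diameter, 59 mm tall).
- sleeve_1: Reducing sleeve: grey plastic cup, open at the top, 57 mm tall, upright on the worktop, about 50 g. Body 35 mm diameter; collar 52 mm diameter on the top 11 mm (take it there). Bore 29 mm, flared over the top 7 mm to 40 mm; its floor 24 mm above the underside. Seated in a bucket, its collar top is 73 mm above the worktop. Origin at the centre of its underside, z up.
- sleeve_2: Reducing sleeve, the same as sleeve_1.
- thread_spool: Wooden spool of thread, 38 mm diameter, 50 mm tall, standing behind the work; not to be moved. Origin at the centre of its underside.
- pins_tin: Flat round tin with green lid, 67 mm diameter, 24 mm tall; not to be moved. Origin at the centre of its underside.
- steel_cup: Open steel cup, 66 mm diameter, 60 mm tall, standing behind the rotor; not to be moved. Origin at the centre of its underside.
Not all that is in view belongs to the job. What is shaped like the small_vial_1 but blue or turquoise is not meant. Leave any purple look-alike of the sleeve_1 alone.

How it is judged:
By the outcome, as a careful person would: the job done as asked, in the order asked, and still so for the second after the job is handed in, with the robot touching nothing.
It also fails if it takes over 120 s, if anything falls off the work surface, if the arm or the gripper's body presses on something with over 40 N, if the wrist force passes 120 N, or if a joint passes its speed limit or range.

ROBOT

A 7-joint arm with a two-finger parallel gripper is mounted at the origin on a cart in front of the work surface, level with it; the furniture and walls round the work are solid. World frame = base frame: x ahead of the robot, y to its left, z up, the work surface at z = 0. Lengths are in m, angles in rad, forces in N, time in s.
With the tool pointing down it reaches from about 0.425 to 0.875 m from the base axis. Payload 8.4 kg.
Tool frame: the origin (TCP) lies on the centre line of the jaws, within the pads' length; the fingertips stand 25 mm ahead of it and the grasp point (between the pads) lies 6 mm ahead of it; z points along the fingers, y is the line along which they close (so a half turn about z gives the same grasp; the last joint's range is limited). The gripper opens to 85 mm and grips with 20 to 120 N. Pads are 22 mm wide; open, the fingers measure 114 mm over their backs; the gripper's body (76 mm by 85 mm) begins 54 mm behind the grasp point. The pads swing forward as they close: fully open they stand 13 mm farther back than shut.
Start: joints at [-1.435, 0.333, 0.04, 1.465, -0.013, 1.343, -0.059], TCP at [0.151, 0.632, 0.256] pointing down, gripper open.
Joint ranges: [-2.58, 2.58], [-0.38, 2.09], [-1.3, 1.39], [0.25, 2.4], [-1.5, 4.64], [0.08, 2.09], [-2.65, 2.65]. Speed limits (rad/s): [2.22, 2.22, 2.79, 2.79, 3.14, 3.14, 3.14].

INTERFACE

Orientations are given as a rotation vector (axis times angle).
In Python, from rig import manip gives the robot as it stands.
- The arm moves only by the tool arm_command, never from a script. Its argument "series" is a list of rows, each a list of 3 entries, a list of its own where there are three numbers: the turn, a rotation vector about the tool's x, y, z in degrees, then the shift along the tool's x, y, z in mm, then the closure, from 0 (fully open) to 1 (shut). A call has 1 to 12 rows; each row is the pose to reach, as a shift and turn from the pose commanded when the call began, along the tool's axes at that moment; what a row does not reach only later rows make up. A row lasts 1/10 s, in which the tool goes at most 50 mm and 8.59 degrees, less where a joint would pass 70% of its speed; a pose out of reach is approached as far as the arm can. A call with a gripper value outside its range is refused whole. The fingers move at their own pace and stop on an object; "squeeze" is the grip in N (left out, the last holds). Time passes only in rows, so rows that repeat a pose let the fingers close. It gives the time, the measured TCP pose, the force, the opening and the grip force at its end, in the units of the state.
- manip.get_state(): the state, without advancing time (a new reading comes with each control period).
- manip.grab_frame(name): name is "scene" or "top"; returns the picture (400x640x3 uint8, red, green, blue); there is no depth.
- manip.calibration(name): a dict with "K" (3x3 intrinsics, pixels), "R" (3x3) and "t" (3): a world point X has camera coordinates R X + t. Camera axes: x right, y down, z forward; pixel columns grow to the right and rows downward; lengths in m; the calibration is good to about 2 mm. A picture is of the moment at which its call begins. calibration takes no time and is no camera call.
- manip.finish_job(): hands the job in; it is judged then, once.
The state is a dict: "clock": time; "joints": joint angles; "qd": joint speeds; "tau": joint torques, N m; "position": TCP position; "tcp_rot": TCP orientation; "contact_force": force on the tool from outside, world axes, zero at the start; "moment": the same for the moment, N m; "grip_width": finger opening in m; "grip_force": force on a finger pad.
Only numpy, scipy, OpenCV 4.12 (cv2) and the standard library are available. Lean on these libraries where they do the work, as an engineer would, in place of code of your own. Each camera call takes 0.05 s, during which the arm holds its last target. There are 200 camera calls.

## Working session

There is one attempt and no reset: what is moved stays moved. The work goes in short steps, Python scripts to look and compute and a tool call to move; the robot and the scene stay as the last step left them, time stands still between calls to the robot, and variables do not carry over. Pictures are saved under pics/ and viewed, at most 17 in all, crops included, and the job is handed in when it is done.

Besides the shell and the picture viewer there is one more tool, called after "Request:" as a command line: name --argument value ..., lists and objects as JSON in quotes. arm_command: Moves the arm, as the interface text tells. Its arguments: {"type":"object","properties":{"series":{"type":"array","items":{"type":"array"}},"squeeze":{"type":"number"}},"required":["series"]}

```bash
mkdir -p pics; ls
python3 - <<'E'
from rig import manip
import cv2
for n in("scene","top"):
    c=manip.calibration(n);print(n,c)
    f=manip.grab_frame(n);cv2.imwrite(f"pics/{n}0.png",f[:,:,::-1])
s=manip.get_state();print(s)
E
```

```text
pics
scene {'K': array([[458.5304921 ,   0.        , 317.11352032],
       [  0.        , 458.5304921 , 199.58920049],
       [  0.        ,   0.        ,   1.        ]]), 'R': array([[ 0.636301  , -0.77141541, -0.00626944],
       [-0.47272534, -0.38347881, -0.79339445],
       [ 0.60963251,  0.5078014 , -0.60867557]]), 't': array([-0.41529578,  0.23662405,  0.7552408 ])}
top {'K': array([[371.70174626,   0.        , 316.14160311],
       [  0.        , 371.70174626, 195.99418998],
       [  0.        ,   0.        ,   1.        ]]), 'R': array([[-0.09443984, -0.99551817, -0.00496878],
       [-0.96813248,  0.09300249, -0.23252966],
       [ 0.23194961, -0.01714962, -0.97257661]]), 't': array([-0.06881485,  0.52004182,  0.79995878])}
{'clock': 0.1, 'joints': array([-1.43519176,  0.33385356,  0.0398704 ,  1.46619519, -0.01338652,
        1.34328317, -0.0585353 ]), 'qd': array([-0.00035442, -0.00082826,  0.00054684, -0.00130407,  0.00014046,
        0.00098486,  0.00287292]), 'tau': array([ 4.91819257e-03, -6.60021901e+01,  1.37077946e+00, -4.06476867e+01,
        1.70703081e-02,  8.99202976e-03,  2.41507763e-05]), 'position': array([0.15116165, 0.63179221, 0.25549548]), 'tcp_rot': array([-3.68046709e-01, -3.11989607e+00,  2.31252994e-03]), 'contact_force': array([-1.57281683,  0.5440372 ,  0.14824674]), 'moment': array([0.00030169, 0.05932701, 0.02457204]), 'grip_force': 0.0, 'grip_width': 0.08557846984708978}
```

View pics/scene0.png

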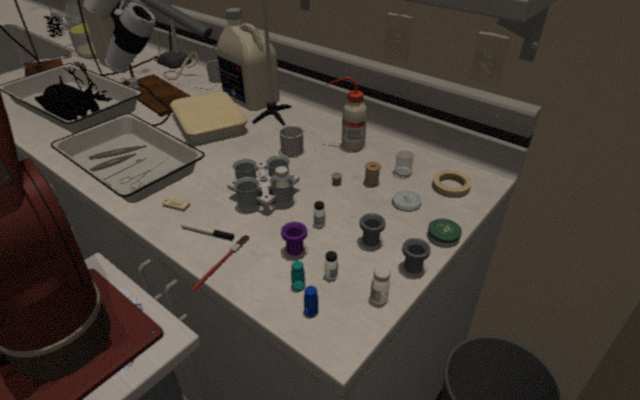

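View pics/top0.png

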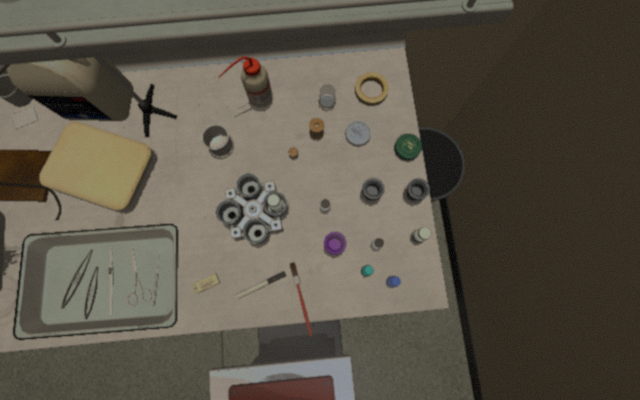

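The scene view shows the rotor near (263,188) with the seated vial at (283,178). The sleeves are at (371,230) and (415,255), the purple decoy at (294,238), and the black-capped vials at (319,213) and (331,265). The large vial is at (380,286). In the top view the same things are at rotor (252,208), sleeves (373,188) and (417,190), vials (325,205) and (378,243), and large vial (422,234). I'll zoom in on both.

Run:
```python
import cv2
def crop(n,x,y,w,h,k):
    i=cv2.imread(f"pics/{n}0.png")[y:y+h,x:x+w]
    i=cv2.convertScaleAbs(cv2.resize(i,None,fx=k,fy=k,interpolation=cv2.INTER_CUBIC),alpha=1.5)
    for a in range(0,w,20):
        cv2.line(i,(a*k,0),(a*k,6),(0,255,0),1);cv2.putText(i,str(x+a),(a*k,16),0,.33,(0,255,0))
    for a in range(0,h,20):
        cv2.line(i,(0,a*k),(6,a*k),(0,255,0),1);cv2.putText(i,str(y+a),(8,a*k+4),0,.33,(0,255,0))
    cv2.imwrite(f"pics/{n}_z.png",i)
crop("top",200,120,240,170,3); crop("scene",220,120,250,190,3)
```

```text
(no output)
```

View pics/top_z.png

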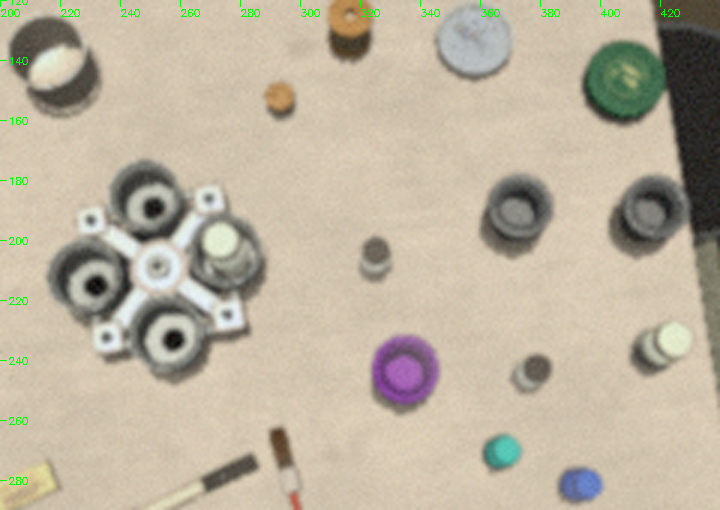

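View pics/scene_z.png

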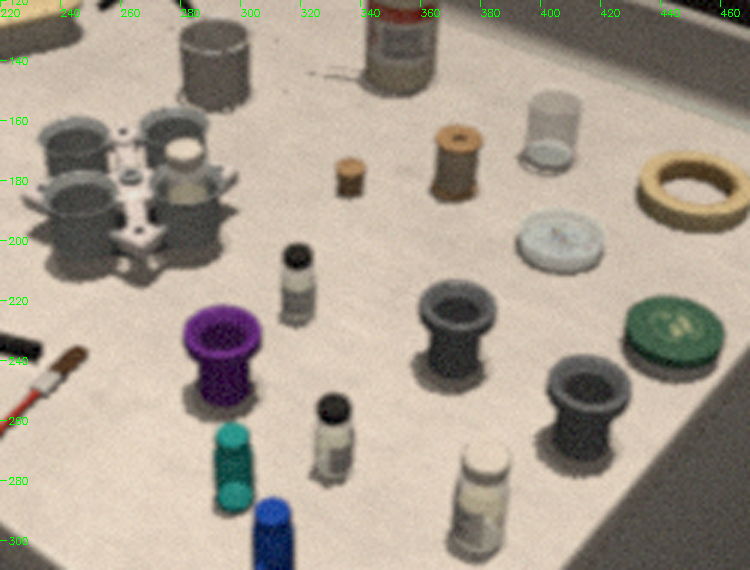

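The zooms give the cap, collar and rim centres in both views. I'll intersect the rays next.

```bash
cat > h.py <<'E'
from rig import manip
import numpy as np
C={n:manip.calibration(n) for n in("scene","top")}
def ray(n,u,v):
    c=C[n];d=c["R"].T@np.linalg.solve(c["K"],[u,v,1.]);return -c["R"].T@c["t"],d
def onz(n,u,v,z):
    o,d=ray(n,u,v);return o+d*(z-o[2])/d[2]
def proj(n,X):
    c=C[n];p=c["K"]@(c["R"]@np.array(X)+c["t"]);return p[:2]/p[2]
E
python3 - <<'E'
from h import *
o=lambda n,p,z:np.round(onz(n,*p,z)[:2]*1000)
P=dict(S1=((373,188.3),(372.3,222.7),.057),S2=((418,188.7),(416.3,248.7),.057),L=((424.7,233.3),(382.3,272.3),.073),
v1=((325.3,203.3),(319,204.7),.059),v2=((379.3,242.3),(331.3,255.3),.059),hub=((252.7,208.3),(263.3,178.7),.046),
seat=((273.3,200),(281.7,169.7),.089),purple=((335,243),(294,231),.057),teal=((367,270.5),(297,264),.059),blue=((395,281),(311,289),.059))
for k,(a,b,z) in P.items(): print(k,o("top",a,z),o("scene",b,z))
for k,p in dict(A=(249,186.3),B=(229,212.3),C=(256.3,231.7),D=(275.7,204)).items():print(k,o("top",p,.06))
E
```

```text
S1 [ 518. -252.] [ 515. -255.]
S2 [ 507. -356.] [ 505. -360.]
L [ 400. -350.] [ 402. -351.]
v1 [ 492. -137.] [ 492. -138.]
v2 [ 391. -249.] [ 391. -250.]
hub [499.  33.] [498.  32.]
seat [504. -21.] [506. -21.]
purple [ 399. -150.] [ 399. -152.]
teal [ 332. -214.] [ 335. -216.]
blue [ 304. -272.] [ 306. -273.]
A [550.  36.]
B [492.  85.]
C [441.  25.]
D [501. -23.]
```

```bash
cat >> h.py <<'E'
from scipy.spatial.transform import Rotation as Ro
def plan(*W,yaw=None,ref=None):
    "tool-axis shifts (mm) to world points (mm), turn (deg) to bring tool y to world yaw"
    s=manip.get_state();R=Ro.from_rotvec(s["tcp_rot"]).as_matrix();p=s["position"]*1000
    print("t",round(s["clock"],1),"tcp",p.round(1),"y-yaw",np.degrees(np.arctan2(R[1,1],R[0,1])).round(2),"tilt",np.degrees(R[:2,2]).round(2),"w",round(s["grip_width"]*1000,1),"F",s["contact_force"].round(1),"gf",round(s["grip_force"],1))
    for w in W: print(w,"->",(R.T@(np.array(w)-p)).round(0))
    if yaw is not None:
        y=np.radians(yaw);Y=np.array([np.cos(y),np.sin(y),0]);Z=np.array([0,0,-1.])
        T=np.c_[np.cross(Y,Z),Y,Z];print("turn",np.degrees(Ro.from_matrix(R.T@T).as_rotvec()).round(1))
E
python3 -c "
from h import *
plan((430,430,250),(520,200,250),yaw=5.3)
print(onz('top',150,108,0),onz('top',75,90,.2))"
```

```text
t 0.1 tcp [151.2 631.8 255.5] y-yaw 76.54 tilt [-0.01 -0.08] w 85.6 F [-1.6  0.5  0.1] gf 0.0
(430, 430, 250) -> [-318. -131.    6.]
(520, 200, 250) -> [-459. -334.    6.]
turn [-0.1  0.1 71.2]
[0.80558571 0.29524759 0.        ] [0.75182817 0.36269385 0.2       ]
```

Request:
arm_command --series '[[[0,0,8],[-45,-19,1],0.3],[[0,0,16],[-90,-38,2],0.3],[[0,0,24],[-136,-56,3],0.3],[[0,0,32],[-182,-75,4],0.3],[[0,0,40],[-227,-94,5],0.3],[[0,0,48],[-272,-112,6],0.3],[[0,0,56],[-318,-131,6],0.3],[[0,0,64],[-346,-172,6],0.3],[[0,0,71.2],[-374,-212,6],0.3],[[0,0,71.2],[-402,-253,6],0.3],[[0,0,71.2],[-431,-294,6],0.3],[[0,0,71.2],[-459,-334,6],0.3]]'

```text
clock: 1.3
position: [0.5202, 0.1984, 0.2502]
tcp_rot: [-2.115, -2.322, 0.0]
contact_force: [0.5, 0.2, -0.0]
grip_width: 0.0602
grip_force: 0.0
```

```bash
python3 -c "
from h import *
plan((500,0,220),(480,-200,200),(401,-350,150),yaw=5.3)"
```

```text
t 1.3 tcp [520.2 198.4 250.2] y-yaw 5.34 tilt [-0.02  0.  ] w 60.2 F [ 0.5  0.2 -0. ] gf 0.0
(500, 0, 220) -> [-196.  -39.   30.]
(480, -200, 200) -> [-393.  -77.   50.]
(401, -350, 150) -> [-535. -170.  100.]
turn [-0. -0.  0.]
```

Request:
arm_command --series '[[[0,0,0],[-49,-10,8],0.3],[[0,0,0],[-98,-20,15],0.3],[[0,0,0],[-147,-29,22],0.3],[[0,0,0],[-196,-39,30],0.3],[[0,0,0],[-245,-49,35],0.3],[[0,0,0],[-294,-58,40],0.3],[[0,0,0],[-343,-68,45],0.3],[[0,0,0],[-393,-77,50],0.3],[[0,0,0],[-430,-101,63],0.3],[[0,0,0],[-465,-124,75],0.3],[[0,0,0],[-500,-147,88],0.3],[[0,0,0],[-535,-170,100],0.3]]'

```text
clock: 2.5
position: [0.3994, -0.3491, 0.1497]
tcp_rot: [-2.115, -2.323, -0.0]
contact_force: [1.1, -0.1, 0.2]
grip_width: 0.0599
grip_force: 0.0
```

Run:
```python
from h import *
import cv2
plan((401,-350,72))
f=manip.grab_frame("scene")[:,:,::-1]; g=manip.grab_frame("top")[:,:,::-1]
a=cv2.resize(f[160:320,290:470],None,fx=2.2,fy=2.2,interpolation=2);b=cv2.resize(g[160:320,330:460],None,fx=2.2,fy=2.2,interpolation=2)
cv2.imwrite("pics/p1.png",cv2.convertScaleAbs(np.hstack([a,b]),alpha=1.4))
```

```text
t 2.5 tcp [ 399.4 -349.1  149.7] y-yaw 5.37 tilt [0.   0.01] w 59.9 F [ 1.1 -0.1  0.2] gf 0.0
(401, -350, 72) -> [-1.  1. 78.]
```

View pics/p1.png

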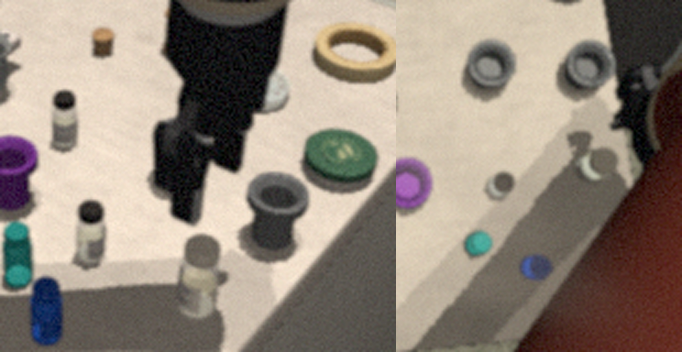

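The picture shows the gripper hanging over the large vial, cap at crop pixel (203,245), with nothing in the fingers' way. Descending.

Request:
arm_command --series '[[[0,0,0],[-1,1,20],0.3],[[0,0,0],[-1,1,40],0.3],[[0,0,0],[-1,1,60],0.3],[[0,0,0],[-1,1,78],0.3],[[0,0,0],[-1,1,78],0.3],[[0,0,0],[-1,1,78],0.5],[[0,0,0],[-1,1,78],0.6],[[0,0,0],[-1,1,78],0.75],[[0,0,0],[-1,1,78],0.75],[[0,0,0],[-1,1,78],0.75],[[0,0,0],[-1,1,78],0.75]]' --squeeze 30

```text
clock: 3.7
position: [0.4022, -0.3494, 0.0735]
tcp_rot: [2.114, 2.321, 0.001]
contact_force: [-1.5, 0.1, 6.2]
grip_width: 0.0291
grip_force: 29.5
```

Request:
arm_command --series '[[[0,0,0],[0,0,-8],0.75],[[0,0,0],[0,0,-20],0.75],[[0,0,0],[0,0,-40],0.75],[[0,0,0],[0,0,-60],0.75],[[0,0,0],[0,0,-80],0.75],[[0,0,0],[0,0,-80],0.75]]'

```text
clock: 4.3
position: [0.4028, -0.35, 0.1555]
tcp_rot: [2.113, 2.319, 0.003]
contact_force: [0.2, -0.1, -0.9]
grip_width: 0.0292
grip_force: 29.7
```

Run:
```python
from h import *
import cv2
plan((480,-200,180),(490,-60,180),(491,86,170))
f=manip.grab_frame("scene")[:,:,::-1]
a=cv2.resize(f[170:300,330:440],None,fx=4,fy=4,interpolation=2)
cv2.imwrite("pics/p2.png",cv2.convertScaleAbs(a,alpha=1.6))
for p in((402,-349,74),(402,-349,100),(402,-349,126)):print(p,((proj("scene",np.array(p)/1000)-[330,170])*4).round())
```

```text
t 4.3 tcp [ 402.8 -350.   155.5] y-yaw 5.33 tilt [ 0.25 -0.1 ] w 29.2 F [ 0.2 -0.1 -0.9] gf 29.7
(480, -200, 180) -> [142.  91. -24.]
(490, -60, 180) -> [281. 114. -25.]
(491, 86, 170) -> [426. 128. -15.]
(402, -349, 74) [206. 405.]
(402, -349, 100) [211. 362.]
(402, -349, 126) [216. 316.]
```

View pics/p2.png

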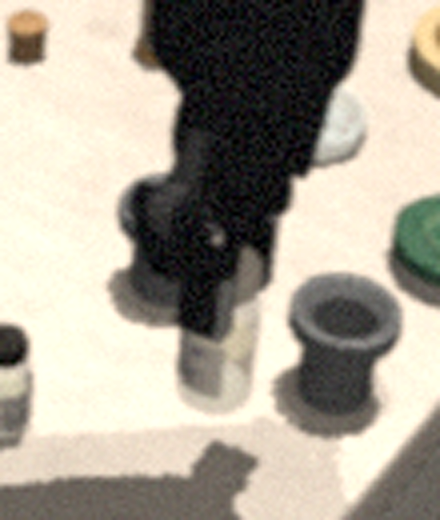

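The large vial is held upright, with its underside near crop pixel (215,398), about 74 mm below the TCP. Carrying it to the far bucket.

Request:
arm_command --series '[[[0,0,0],[36,23,-18],0.75],[[0,0,0],[72,46,-35],0.75],[[0,0,0],[107,69,-35],0.75],[[0,0,0],[142,91,-35],0.75],[[0,0,0],[188,99,-35],0.75],[[0,0,0],[235,107,-35],0.75],[[0,0,0],[281,114,-35],0.75],[[0,0,0],[330,119,-35],0.75],[[0,0,0],[378,124,-35],0.75],[[0,0,0],[427,128,-30],0.75],[[0,0,0],[427,128,-15],0.75],[[0,0,0],[427,128,-15],0.75]]'

```text
clock: 5.55
position: [0.4876, 0.0891, 0.1653]
tcp_rot: [-2.111, -2.325, 0.006]
contact_force: [-0.3, -0.8, -0.7]
grip_width: 0.0291
grip_force: 29.8
```

Run:
```python
from h import *
import cv2
plan((492,87,120),(492,87,90))
f=manip.grab_frame("scene")[:,:,::-1];g=manip.grab_frame("top")[:,:,::-1]
a=cv2.resize(f[110:220,210:320],None,fx=3.4,fy=3.4,interpolation=2);b=cv2.resize(g[160:270,190:300],None,fx=3.4,fy=3.4,interpolation=2)
cv2.imwrite("pics/p3.png",cv2.convertScaleAbs(np.hstack([a,b]),alpha=1.6))
```

```text
t 5.5 tcp [487.6  89.1 165.3] y-yaw 5.52 tilt [-0.2  -0.11] w 29.1 F [-0.3 -0.8 -0.7] gf 29.8
(492, 87, 120) -> [-2.  4. 45.]
(492, 87, 90) -> [-2.  4. 75.]
```

View pics/p3.png

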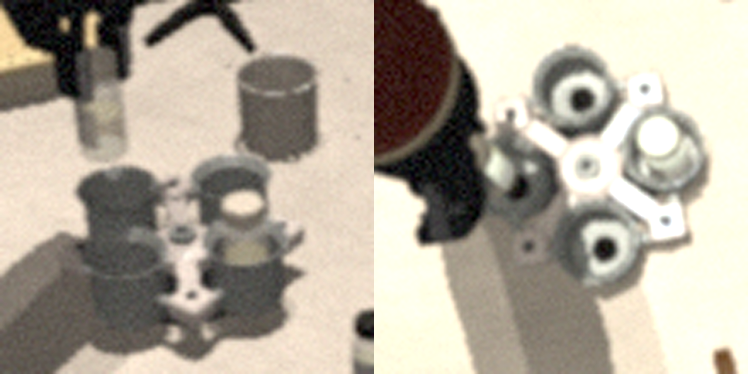

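The vial hangs upright over the far bucket, its bottom at crop pixel (102,152). One check of where that lands.

Run:
```python
from h import *
print(onz("scene",210+102/3.4,110+152/3.4,.0915)*1000)
# bucket rims in scene: far-left rim centre crop(116,190)
print(onz("scene",210+118/3.4,110+190/3.4,.06)*1000,onz("scene",210+124/3.4,110+248/3.4,.06)*1000,onz("scene",210+231/3.4,110+178/3.4,.06)*1000)
```

```text
[488.79159036  91.70215713  91.5       ]
[494.70903036  87.13722417  60.        ] [449.86927049  33.99081761  60.        ] [554.25088477  37.44990037  60.        ]
```

Request:
arm_command --series '[[[0,0,0],[-4,4,0],0.75],[[0,0,0],[-4,4,15],0.75],[[0,0,0],[-4,4,30],0.75],[[0,0,0],[-4,4,42],0.75],[[0,0,0],[-4,4,52],0.75],[[0,0,0],[-4,4,60],0.75],[[0,0,0],[-4,4,65],0.75],[[0,0,0],[-4,4,69],0.75],[[0,0,0],[-4,4,72],0.75],[[0,0,0],[-4,4,72],0.75]]'

```text
clock: 6.65
position: [0.4935, 0.0846, 0.0952]
tcp_rot: [-2.115, -2.323, 0.0]
contact_force: [0.4, 0.4, -0.4]
grip_width: 0.0292
grip_force: 29.8
```

Request:
arm_command --series '[[[0,0,0],[0,0,2],0.75],[[0,0,0],[0,0,4],0.75],[[0,0,0],[0,0,5],0.75],[[0,0,0],[0,0,5],0.75]]'

```text
clock: 7.05
position: [0.4936, 0.0846, 0.0902]
tcp_rot: [-2.115, -2.323, 0.0]
contact_force: [0.8, -0.1, -0.1]
grip_width: 0.0295
grip_force: 29.8
```

Request:
arm_command --series '[[[0,0,0],[0,0,1],0.75],[[0,0,0],[0,0,1.5],0.75],[[0,0,0],[0,0,1.5],0.75]]'

```text
clock: 7.35
position: [0.4939, 0.0847, 0.0894]
tcp_rot: [-2.115, -2.323, -0.001]
contact_force: [-2.2, 0.6, 8.5]
grip_width: 0.0295
grip_force: 30.6
```

Request:
arm_command --series '[[[0,0,0],[0,0,-1],0.6],[[0,0,0],[0,0,-1],0.5],[[0,0,0],[0,0,-1],0.4],[[0,0,0],[0,0,-1],0.4],[[0,0,0],[0,0,-20],0.4],[[0,0,0],[0,0,-50],0.4],[[0,0,0],[0,0,-90],0.4],[[0,0,0],[0,0,-90],0.15]]'

```text
clock: 8.15
position: [0.4962, 0.0849, 0.1833]
tcp_rot: [2.114, 2.32, 0.011]
contact_force: [1.3, 0.4, -0.5]
grip_width: 0.0642
grip_force: 0.0
```

Run:
```python
from h import *
plan((500,-60,170),(516,-254,130))
```

```text
t 8.2 tcp [496.2  84.9 183.3] y-yaw 5.32 tilt [0.38 0.18] w 64.2 F [ 1.3  0.4 -0.5] gf 0.0
(500, -60, 170) -> [-145.  -10.   13.]
(516, -254, 130) -> [-339.  -12.   52.]
```

Request:
arm_command --series '[[[0,0,0],[-48,-3,5],0.15],[[0,0,0],[-97,-6,5],0.15],[[0,0,0],[-145,-8,5],0.15],[[0,0,0],[-194,-8,15],0.15],[[0,0,0],[-242,-9,25],0.15],[[0,0,0],[-290,-10,35],0.15],[[0,0,0],[-339,-11,48],0.15],[[0,0,0],[-339,-11,48],0.15],[[0,0,0],[-339,-11,48],0.15]]'

```text
clock: 9.05
position: [0.5131, -0.2557, 0.1298]
tcp_rot: [-2.119, -2.318, 0.003]
contact_force: [0.4, 0.6, -0.7]
grip_width: 0.0728
grip_force: 0.0
```

Run:
```python
from h import *
import cv2
plan((516,-254,71))
f=manip.grab_frame("scene")[:,:,::-1];g=manip.grab_frame("top")[:,:,::-1]
a=cv2.resize(f[110:270,210:410],None,fx=3,fy=3,interpolation=2)
cv2.imwrite("pics/p4.png",cv2.convertScaleAbs(a,alpha=1.6))
```

```text
t 9.1 tcp [ 513.1 -255.7  129.8] y-yaw 5.14 tilt [-0.12 -0.04] w 72.8 F [ 0.4  0.6 -0.7] gf 0.0
(516, -254, 71) -> [ 1.  3. 59.]
```

View pics/p4.png

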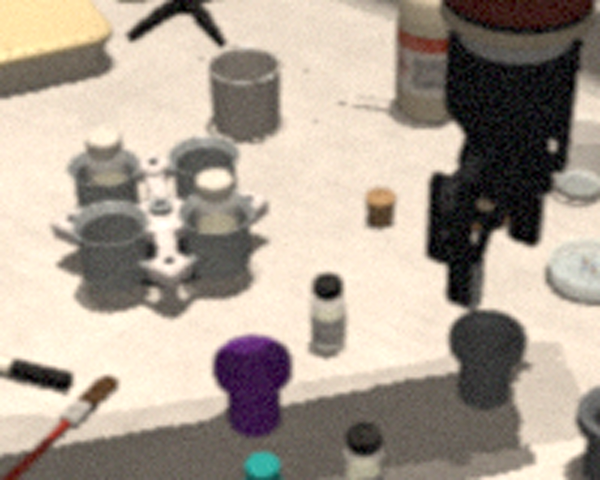

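The large vial stands in its bucket at crop pixel (105,150), straight across from the seated one at (213,195). The gripper is above sleeve 1 at (487,335). Grasping its collar.

Request:
arm_command --series '[[[0,0,0],[1,3,0],0.15],[[0,0,0],[1,3,20],0.15],[[0,0,0],[1,3,40],0.15],[[0,0,0],[1,3,52],0.15],[[0,0,0],[1,3,59],0.15],[[0,0,0],[1,3,59],0.15],[[0,0,0],[1,3,59],0.3],[[0,0,0],[1,3,59],0.5],[[0,0,0],[1,3,59],0.5],[[0,0,0],[1,3,59],0.5],[[0,0,0],[1,3,59],0.5]]' --squeeze 40

```text
clock: 10.25
position: [0.5178, -0.2533, 0.0732]
tcp_rot: [2.115, 2.321, 0.002]
contact_force: [-0.7, 0.8, 6.0]
grip_width: 0.0498
grip_force: 40.3
```

Request:
arm_command --series '[[[0,0,0],[0,0,-5],0.5],[[0,0,0],[0,0,-15],0.5],[[0,0,0],[0,0,-40],0.5],[[0,0,0],[0,0,-80],0.5],[[0,0,0],[0,0,-110],0.5],[[0,0,0],[0,0,-110],0.5],[[0,0,0],[0,0,-110],0.5]]'

```text
clock: 10.95
position: [0.5175, -0.2528, 0.1829]
tcp_rot: [2.114, 2.322, 0.002]
contact_force: [0.6, 0.2, -1.6]
grip_width: 0.0495
grip_force: 41.6
```

Run:
```python
from h import *
import cv2
plan((540,-150,185),(552,36,175))
f=manip.grab_frame("scene")[:,:,::-1]
a=cv2.resize(f[110:270,300:430],None,fx=3.4,fy=3.4,interpolation=2)
cv2.imwrite("pics/p5.png",cv2.convertScaleAbs(a,alpha=1.8))
```

```text
t 10.9 tcp [ 517.5 -252.8  182.9] y-yaw 5.36 tilt [0.12 0.01] w 49.5 F [ 0.6  0.2 -1.6] gf 41.6
(540, -150, 185) -> [100.  32.  -2.]
(552, 36, 175) -> [284.  61.   8.]
```

View pics/p5.png

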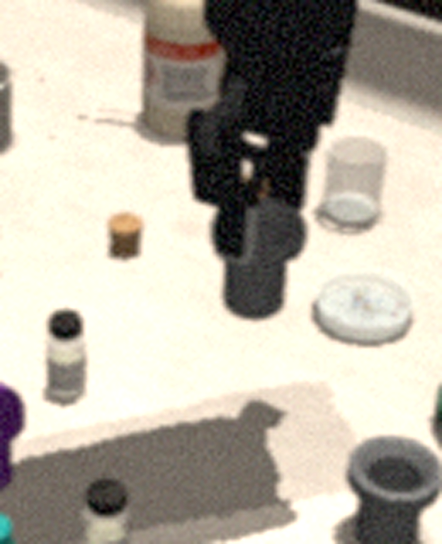

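Sleeve 1 hangs upright, its bottom near crop pixel (254,303). Carrying it to the +x-world bucket.

Request:
arm_command --series '[[[0,0,0],[33,11,-2],0.5],[[0,0,0],[67,22,-2],0.5],[[0,0,0],[100,32,-2],0.5],[[0,0,0],[146,40,-2],0.5],[[0,0,0],[192,47,-2],0.5],[[0,0,0],[238,54,-2],0.5],[[0,0,0],[284,61,5],0.5],[[0,0,0],[284,61,12],0.5],[[0,0,0],[284,61,20],0.5],[[0,0,0],[284,61,20],0.5]]'

```text
clock: 12.0
position: [0.5502, 0.0343, 0.1601]
tcp_rot: [-2.116, -2.32, 0.005]
contact_force: [0.1, -0.2, -0.5]
grip_width: 0.0493
grip_force: 41.6
```

Run:
```python
from h import *
import cv2
plan((552,36.5,95))
f=manip.grab_frame("scene")[:,:,::-1];g=manip.grab_frame("top")[:,:,::-1]
a=cv2.resize(f[90:220,210:320],None,fx=3.4,fy=3.4,interpolation=2);b=cv2.resize(g[140:270,190:300],None,fx=3.4,fy=3.4,interpolation=2)
cv2.imwrite("pics/p6.png",cv2.convertScaleAbs(np.hstack([a,b]),alpha=1.8))
```

```text
t 12.0 tcp [550.2  34.3 160.1] y-yaw 5.27 tilt [-0.17 -0.09] w 49.3 F [ 0.1 -0.2 -0.5] gf 41.6
(552, 36.5, 95) -> [ 2.  2. 65.]
```

View pics/p6.png

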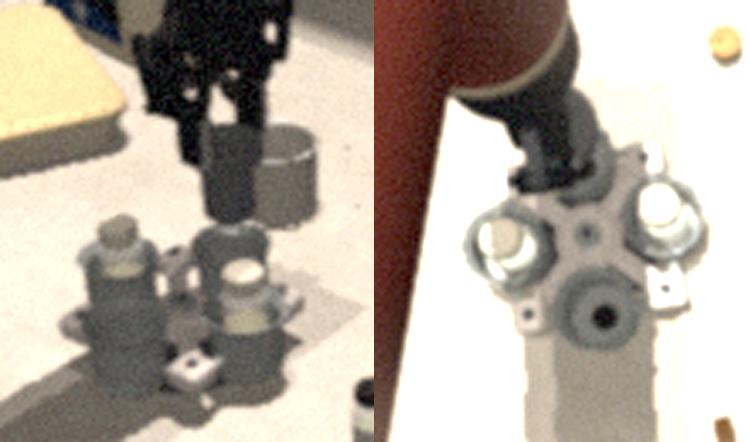

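The sleeve bottom is at crop pixel (229,210), right over its bucket at (231,240). Lowering it with a force check.

Request:
arm_command --series '[[[0,0,0],[2,2,10],0.5],[[0,0,0],[2,2,22],0.5],[[0,0,0],[2,2,34],0.5],[[0,0,0],[2,2,44],0.5],[[0,0,0],[2,2,54],0.5],[[0,0,0],[2,2,62],0.5],[[0,0,0],[2,2,66],0.5],[[0,0,0],[2,2,66],0.5]]'

```text
clock: 12.9
position: [0.5529, 0.0378, 0.0953]
tcp_rot: [-2.115, -2.322, 0.001]
contact_force: [0.2, 0.3, -0.8]
grip_width: 0.0495
grip_force: 41.6
```

Request:
arm_command --series '[[[0,0,0],[0,0,2],0.5],[[0,0,0],[0,0,4],0.5],[[0,0,0],[0,0,6],0.5],[[0,0,0],[0,0,7.5],0.5],[[0,0,0],[0,0,7.5],0.5]]'

```text
clock: 13.4
position: [0.5536, 0.0379, 0.0891]
tcp_rot: [2.116, 2.323, 0.001]
contact_force: [-2.2, 0.2, 8.2]
grip_width: 0.0495
grip_force: 42.6
```

Contact came at the expected height, so it is seated. Releasing and going for sleeve 2.

Request:
arm_command --series '[[[0,0,0],[0,0,-1],0.4],[[0,0,0],[0,0,-1],0.25],[[0,0,0],[0,0,-1],0.2],[[0,0,0],[0,0,-1],0.2],[[0,0,0],[0,0,-15],0.2],[[0,0,0],[0,0,-45],0.15],[[0,0,0],[0,0,-80],0.15],[[0,0,0],[0,0,-80],0.15]]'

```text
clock: 14.2
position: [0.5558, 0.0376, 0.1735]
tcp_rot: [2.114, 2.319, 0.01]
contact_force: [0.1, -0.3, -1.3]
grip_width: 0.0726
grip_force: 0.0
```

Run:
```python
from h import *
plan((530,-150,160),(506,-358,130))
```

```text
t 14.2 tcp [555.8  37.6 173.5] y-yaw 5.3 tilt [0.4  0.12] w 72.6 F [ 0.1 -0.3 -1.3] gf 0.0
(530, -150, 160) -> [-184.  -43.   13.]
(506, -358, 130) -> [-389.  -86.   42.]
```

Request:
arm_command --series '[[[0,0,0],[-46,-10,2],0.15],[[0,0,0],[-92,-20,4],0.15],[[0,0,0],[-138,-30,6],0.15],[[0,0,0],[-184,-42,8],0.15],[[0,0,0],[-230,-50,15],0.15],[[0,0,0],[-276,-60,22],0.15],[[0,0,0],[-322,-70,30],0.15],[[0,0,0],[-365,-80,36],0.15],[[0,0,0],[-389,-84,38],0.15],[[0,0,0],[-389,-84,38],0.15],[[0,0,0],[-389,-84,38],0.15]]'

```text
clock: 15.3
position: [0.5056, -0.3574, 0.1305]
tcp_rot: [-2.117, -2.321, 0.0]
contact_force: [-0.4, 0.2, 0.2]
grip_width: 0.0723
grip_force: 0.0
```

Run:
```python
from h import *
plan((506,-358,71.5))
```

```text
t 15.3 tcp [ 505.6 -357.4  130.5] y-yaw 5.28 tilt [-0.02  0.01] w 72.3 F [-0.4  0.2  0.2] gf 0.0
(506, -358, 71.5) -> [-1.  0. 59.]
```

Request:
arm_command --series '[[[0,0,0],[-1,0,20],0.15],[[0,0,0],[-1,0,40],0.15],[[0,0,0],[-1,0,52],0.15],[[0,0,0],[-1,0,59],0.15],[[0,0,0],[-1,0,59],0.15],[[0,0,0],[-1,0,59],0.3],[[0,0,0],[-1,0,59],0.5],[[0,0,0],[-1,0,59],0.5],[[0,0,0],[-1,0,59],0.5],[[0,0,0],[-1,0,59],0.5]]'

```text
clock: 16.3
position: [0.5065, -0.3589, 0.0728]
tcp_rot: [2.114, 2.321, 0.001]
contact_force: [0.3, 1.0, 6.1]
grip_width: 0.0495
grip_force: 40.7
```

Request:
arm_command --series '[[[0,0,0],[0,0,-5],0.5],[[0,0,0],[0,0,-15],0.5],[[0,0,0],[0,0,-40],0.5],[[0,0,0],[0,0,-80],0.5],[[0,0,0],[0,0,-110],0.5],[[0,0,0],[0,0,-110],0.5],[[0,0,0],[0,0,-110],0.5]]'

```text
clock: 17.0
position: [0.5062, -0.3584, 0.1824]
tcp_rot: [2.114, 2.322, 0.002]
contact_force: [-0.7, 0.8, -0.7]
grip_width: 0.0491
grip_force: 41.6
```

Run:
```python
from h import *
plan((470,-150,185),(444,25,165))
```

```text
t 17.0 tcp [ 506.2 -358.4  182.4] y-yaw 5.35 tilt [ 0.1  -0.02] w 49.1 F [-0.7  0.8 -0.7] gf 41.6
(470, -150, 185) -> [211. -17.  -3.]
(444, 25, 165) -> [387. -26.  17.]
```

Request:
arm_command --series '[[[0,0,0],[45,-4,-3],0.5],[[0,0,0],[90,-7,-3],0.5],[[0,0,0],[135,-11,-3],0.5],[[0,0,0],[180,-15,-3],0.5],[[0,0,0],[225,-18,-3],0.5],[[0,0,0],[270,-20,-3],0.5],[[0,0,0],[315,-22,-3],0.5],[[0,0,0],[355,-24,0],0.5],[[0,0,0],[387,-26,8],0.5],[[0,0,0],[387,-26,20],0.5],[[0,0,0],[387,-26,20],0.5],[[0,0,0],[387,-26,20],0.5]]'

```text
clock: 18.2
position: [0.4437, 0.0234, 0.1609]
tcp_rot: [-2.117, -2.321, 0.003]
contact_force: [0.1, 0.7, 0.2]
grip_width: 0.0497
grip_force: 41.6
```

Run:
```python
from h import *
import cv2
plan((444,26,95))
f=manip.grab_frame("scene")[:,:,::-1];g=manip.grab_frame("top")[:,:,::-1]
a=cv2.resize(f[90:220,210:320],None,fx=3.4,fy=3.4,interpolation=2);b=cv2.resize(g[140:270,190:300],None,fx=3.4,fy=3.4,interpolation=2)
cv2.imwrite("pics/p7.png",cv2.convertScaleAbs(np.hstack([a,b]),alpha=1.8))
```

```text
t 18.2 tcp [443.7  23.4 160.9] y-yaw 5.26 tilt [-0.07 -0.06] w 49.7 F [0.1 0.7 0.2] gf 41.6
(444, 26, 95) -> [ 3.  1. 66.]
```

View pics/p7.png

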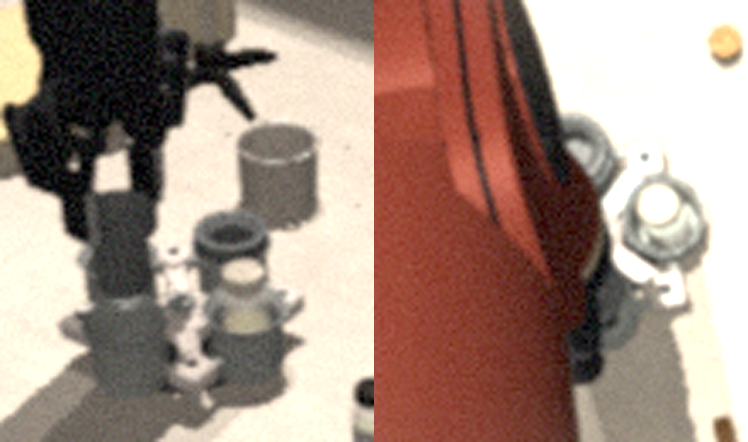

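Sleeve 1 sits in its bucket, collar at crop pixel (231,235). Sleeve 2 is over the near bucket with its bottom at (120,287). Lowering.

Request:
arm_command --series '[[[0,0,0],[3,0,10],0.5],[[0,0,0],[3,0,22],0.5],[[0,0,0],[3,0,34],0.5],[[0,0,0],[3,0,44],0.5],[[0,0,0],[3,0,54],0.5],[[0,0,0],[3,0,62],0.5],[[0,0,0],[3,0,66],0.5],[[0,0,0],[3,0,66],0.5]]'

```text
clock: 19.1
position: [0.4434, 0.0275, 0.0948]
tcp_rot: [-2.115, -2.322, 0.002]
contact_force: [-0.7, -0.5, 0.0]
grip_width: 0.0497
grip_force: 41.6
```

Request:
arm_command --series '[[[0,0,0],[0,0,2],0.5],[[0,0,0],[0,0,4],0.5],[[0,0,0],[0,0,6],0.5],[[0,0,0],[0,0,7.5],0.5],[[0,0,0],[0,0,7.5],0.5]]'

```text
clock: 19.6
position: [0.4441, 0.0277, 0.0885]
tcp_rot: [-2.115, -2.322, -0.001]
contact_force: [-2.9, -0.7, 10.3]
grip_width: 0.0491
grip_force: 42.6
```

Request:
arm_command --series '[[[0,0,0],[0,0,-1],0.4],[[0,0,0],[0,0,-1],0.25],[[0,0,0],[0,0,-1],0.2],[[0,0,0],[0,0,-1],0.2],[[0,0,0],[0,0,-15],0.2],[[0,0,0],[0,0,-45],0.2],[[0,0,0],[0,0,-80],0.35],[[0,0,0],[0,0,-80],0.35],[[0,0,0],[0,0,-80],0.35]]'

```text
clock: 20.5
position: [0.444, 0.0279, 0.1682]
tcp_rot: [2.115, 2.323, 0.003]
contact_force: [-0.0, 0.8, -1.3]
grip_width: 0.0553
grip_force: 0.0
```

Run:
```python
from h import *
plan((492,-137.5,120))
```

```text
t 20.5 tcp [444.   27.9 168.2] y-yaw 5.36 tilt [0.08 0.07] w 55.3 F [-0.   0.8 -1.3] gf 0.0
(492, -137.5, 120) -> [-169.   32.   48.]
```

Request:
arm_command --series '[[[0,0,0],[-42,8,0],0.35],[[0,0,0],[-84,16,0],0.35],[[0,0,0],[-126,24,5],0.35],[[0,0,0],[-169,32,25],0.35],[[0,0,0],[-169,32,48],0.35],[[0,0,0],[-169,32,48],0.35],[[0,0,0],[-169,32,48],0.35]]'

```text
clock: 21.2
position: [0.4904, -0.1373, 0.1191]
tcp_rot: [-2.114, -2.321, 0.004]
contact_force: [1.4, 1.3, 0.7]
grip_width: 0.0556
grip_force: 0.0
```

Run:
```python
from h import *
import cv2
plan((492,-137.5,61))
f=manip.grab_frame("scene")[:,:,::-1]
a=cv2.resize(f[110:240,210:360],None,fx=4,fy=4,interpolation=2)
cv2.imwrite("pics/p8.png",cv2.convertScaleAbs(a,alpha=1.7))
```

```text
t 21.2 tcp [ 490.4 -137.3  119.1] y-yaw 5.35 tilt [-0.16 -0.03] w 55.6 F [1.4 1.3 0.7] gf 0.0
(492, -137.5, 61) -> [-0.  2. 58.]
```

View pics/p8.png

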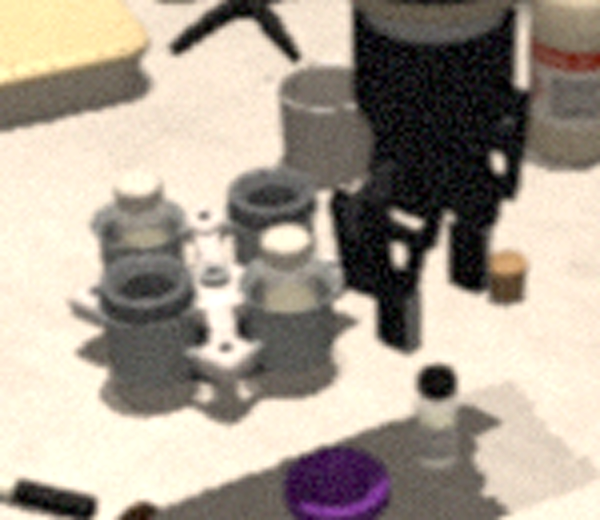

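Both sleeves are level in their buckets at crop pixels (147,290) and (270,195). Small vial 1 is at (437,385), under the open fingers. Grasping.

Request:
arm_command --series '[[[0,0,0],[-0.5,2,20],0.35],[[0,0,0],[-0.5,2,38],0.35],[[0,0,0],[-0.5,2,52],0.35],[[0,0,0],[-0.5,2,58],0.35],[[0,0,0],[-0.5,2,58],0.35],[[0,0,0],[-0.5,2,58],0.5],[[0,0,0],[-0.5,2,58],0.65],[[0,0,0],[-0.5,2,58],0.82],[[0,0,0],[-0.5,2,58],0.82],[[0,0,0],[-0.5,2,58],0.82],[[0,0,0],[-0.5,2,58],0.82]]' --squeeze 30

```text
clock: 22.35
position: [0.4939, -0.1381, 0.0627]
tcp_rot: [2.115, 2.322, 0.002]
contact_force: [-2.0, -0.1, 4.7]
grip_width: 0.0223
grip_force: 29.1
```

Request:
arm_command --series '[[[0,0,0],[0,0,-5],0.82],[[0,0,0],[0,0,-15],0.82],[[0,0,0],[0,0,-40],0.82],[[0,0,0],[0,0,-80],0.82],[[0,0,0],[0,0,-120],0.82],[[0,0,0],[0,0,-120],0.82],[[0,0,0],[0,0,-120],0.82]]'

```text
clock: 23.05
position: [0.4939, -0.1379, 0.1831]
tcp_rot: [2.114, 2.322, 0.004]
contact_force: [-0.4, 0.4, -1.5]
grip_width: 0.0225
grip_force: 29.5
```

Run:
```python
from h import *
plan((553.5,38,175),(444,27.7,175))
```

```text
t 23.1 tcp [ 493.9 -137.9  183.1] y-yaw 5.35 tilt [0.15 0.06] w 22.5 F [-0.4  0.4 -1.5] gf 29.5
(553.5, 38, 175) -> [170.  76.   8.]
(444, 27.7, 175) -> [170. -34.   8.]
```

Request:
arm_command --series '[[[0,0,0],[43,19,-2],0.82],[[0,0,0],[85,38,-2],0.82],[[0,0,0],[128,57,-2],0.82],[[0,0,0],[170,76,-2],0.82],[[0,0,0],[170,76,8],0.82],[[0,0,0],[170,76,20],0.82],[[0,0,0],[170,76,20],0.82],[[0,0,0],[170,76,20],0.82]]'

```text
clock: 23.85
position: [0.5524, 0.0367, 0.1613]
tcp_rot: [-2.118, -2.32, 0.002]
contact_force: [0.3, -0.1, -0.1]
grip_width: 0.0224
grip_force: 29.5
```

Run:
```python
from h import *
import cv2
for u,v in((272,192),(147,285)):print(onz("scene",210+u/4,110+v/4,.073)*1000)
plan((553.5,38,105))
f=manip.grab_frame("scene")[:,:,::-1];g=manip.grab_frame("top")[:,:,::-1]
a=cv2.resize(f[90:200,220:310],None,fx=4.4,fy=4.4,interpolation=2);b=cv2.resize(g[140:250,210:300],None,fx=4.4,fy=4.4,interpolation=2)
cv2.imwrite("pics/p9.png",cv2.convertScaleAbs(np.hstack([a,b]),alpha=1.7))
for z in(.1,.073):print(((proj("scene",(.5535,.038,z))-[220,90])*4.4).round())
```

```text
[553.69939832  35.70005961  73.        ]
[442.76116904  23.75389336  73.        ]
t 23.9 tcp [552.4  36.7 161.3] y-yaw 5.2 tilt [-0.09 -0.05] w 22.4 F [ 0.3 -0.1 -0.1] gf 29.5
(553.5, 38, 105) -> [ 1.  1. 56.]
[249. 254.]
[252. 298.]
```

View pics/p9.png

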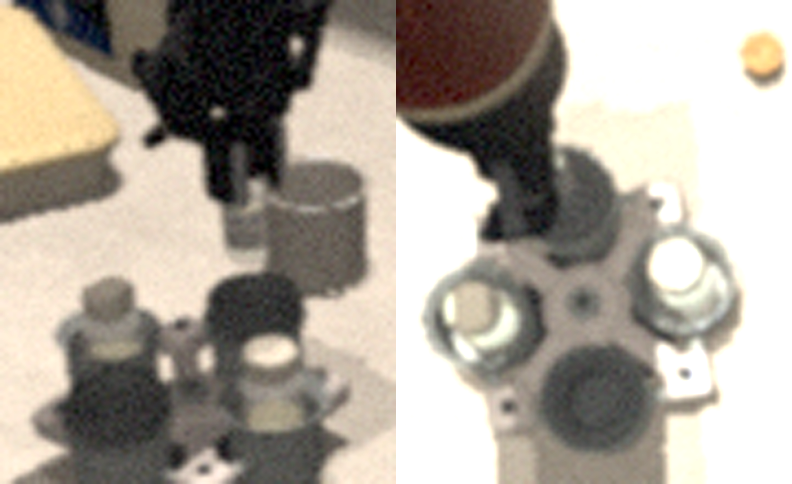

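The vial's bottom at crop pixel (246,245) lines up with the collar at (255,300) along the vertical. Lowering gently.

Request:
arm_command --series '[[[0,0,0],[0,1,8],0.82],[[0,0,0],[0,1,18],0.82],[[0,0,0],[0,1,28],0.82],[[0,0,0],[0,1,36],0.82],[[0,0,0],[0,1,43],0.82],[[0,0,0],[0,1,49],0.82],[[0,0,0],[0,1,53],0.82],[[0,0,0],[0,1,55],0.82],[[0,0,0],[0,1,55],0.82]]'

```text
clock: 24.85
position: [0.5541, 0.0385, 0.1067]
tcp_rot: [-2.115, -2.323, 0.0]
contact_force: [0.2, -0.2, 0.1]
grip_width: 0.0225
grip_force: 29.5
```

Request:
arm_command --series '[[[0,0,0],[0,0,1],0.82],[[0,0,0],[0,0,2],0.82],[[0,0,0],[0,0,2.5],0.82],[[0,0,0],[0,0,2.5],0.82]]'

```text
clock: 25.25
position: [0.5542, 0.0385, 0.1044]
tcp_rot: [2.115, 2.323, 0.0]
contact_force: [0.2, 0.0, -1.3]
grip_width: 0.0223
grip_force: 29.5
```

Request:
arm_command --series '[[[0,0,0],[0,0,1],0.82],[[0,0,0],[0,0,2],0.82],[[0,0,0],[0,0,2.5],0.82],[[0,0,0],[0,0,2.5],0.82]]'

```text
clock: 25.65
position: [0.5546, 0.0385, 0.1026]
tcp_rot: [2.115, 2.322, 0.001]
contact_force: [-3.0, 0.9, 9.0]
grip_width: 0.0225
grip_force: 30.5
```

Contact at the expected height. Releasing.

Request:
arm_command --series '[[[0,0,0],[0,0,-1],0.7],[[0,0,0],[0,0,-1],0.6],[[0,0,0],[0,0,-1],0.45],[[0,0,0],[0,0,-1],0.45],[[0,0,0],[0,0,-15],0.45],[[0,0,0],[0,0,-45],0.45],[[0,0,0],[0,0,-75],0.45],[[0,0,0],[0,0,-75],0.45],[[0,0,0],[0,0,-75],0.45]]'

```text
clock: 26.55
position: [0.5546, 0.0386, 0.178]
tcp_rot: [2.115, 2.322, 0.003]
contact_force: [-0.8, 0.1, -0.7]
grip_width: 0.0466
grip_force: 0.0
```

Run:
```python
from h import *
plan((470,-100,165),(391,-249.5,115))
```

```text
t 26.6 tcp [554.6  38.6 178. ] y-yaw 5.35 tilt [0.1  0.06] w 46.6 F [-0.8  0.1 -0.7] gf 0.0
(470, -100, 165) -> [-130.  -97.   13.]
(391, -249.5, 115) -> [-272. -190.   62.]
```

Request:
arm_command --series '[[[0,0,0],[-33,-24,5],0.4],[[0,0,0],[-65,-48,8],0.4],[[0,0,0],[-98,-73,10],0.4],[[0,0,0],[-130,-97,13],0.4],[[0,0,0],[-165,-120,25],0.4],[[0,0,0],[-200,-143,38],0.4],[[0,0,0],[-236,-167,50],0.4],[[0,0,0],[-272,-190,60],0.4],[[0,0,0],[-272,-190,60],0.4],[[0,0,0],[-272,-190,60],0.4]]'

```text
clock: 27.55
position: [0.3892, -0.2505, 0.1162]
tcp_rot: [-2.118, -2.319, 0.002]
contact_force: [0.7, 1.0, 0.0]
grip_width: 0.0516
grip_force: 0.0
```

Run:
```python
from h import *
plan((391.5,-250,61.5))
```

```text
t 27.6 tcp [ 389.2 -250.5  116.2] y-yaw 5.18 tilt [-0.1  0. ] w 51.6 F [0.7 1.  0. ] gf 0.0
(391.5, -250, 61.5) -> [ 0.  2. 55.]
```

Request:
arm_command --series '[[[0,0,0],[0,2,18],0.4],[[0,0,0],[0,2,36],0.4],[[0,0,0],[0,2,49],0.4],[[0,0,0],[0,2,55],0.4],[[0,0,0],[0,2,55],0.4],[[0,0,0],[0,2,55],0.55],[[0,0,0],[0,2,55],0.68],[[0,0,0],[0,2,55],0.82],[[0,0,0],[0,2,55],0.82],[[0,0,0],[0,2,55],0.82],[[0,0,0],[0,2,55],0.82]]'

```text
clock: 28.65
position: [0.3928, -0.2501, 0.0625]
tcp_rot: [2.115, 2.322, 0.001]
contact_force: [-0.9, 1.1, 6.5]
grip_width: 0.0225
grip_force: 29.4
```

Request:
arm_command --series '[[[0,0,0],[0,0,-5],0.82],[[0,0,0],[0,0,-15],0.82],[[0,0,0],[0,0,-40],0.82],[[0,0,0],[0,0,-80],0.82],[[0,0,0],[0,0,-120],0.82],[[0,0,0],[0,0,-120],0.82],[[0,0,0],[0,0,-120],0.82]]'

```text
clock: 29.35
position: [0.393, -0.2497, 0.1829]
tcp_rot: [2.114, 2.322, 0.005]
contact_force: [0.4, 0.2, -0.2]
grip_width: 0.0226
grip_force: 29.5
```

Run:
```python
from h import *
plan((430,-130,185),(443.5,26,165))
```

```text
t 29.4 tcp [ 393.  -249.7  182.9] y-yaw 5.37 tilt [0.19 0.09] w 22.6 F [ 0.4  0.2 -0.2] gf 29.5
(430, -130, 185) -> [116.  48.  -2.]
(443.5, 26, 165) -> [270.  76.  19.]
```

Request:
arm_command --series '[[[0,0,0],[39,16,-2],0.82],[[0,0,0],[78,32,-2],0.82],[[0,0,0],[116,48,-2],0.82],[[0,0,0],[155,55,-2],0.82],[[0,0,0],[193,62,-2],0.82],[[0,0,0],[232,69,-2],0.82],[[0,0,0],[270,76,5],0.82],[[0,0,0],[270,76,20],0.82],[[0,0,0],[270,76,20],0.82],[[0,0,0],[270,76,20],0.82]]'

```text
clock: 30.35
position: [0.4421, 0.0251, 0.1611]
tcp_rot: [-2.116, -2.321, 0.004]
contact_force: [1.3, 0.4, 0.0]
grip_width: 0.0225
grip_force: 29.5
```

Run:
```python
from h import *
import cv2
plan((443.5,26,105))
f=manip.grab_frame("scene")[:,:,::-1]
a=cv2.resize(f[90:220,210:330],None,fx=4.4,fy=4.4,interpolation=2)
cv2.imwrite("pics/p10.png",cv2.convertScaleAbs(a,alpha=1.8))
for z in(.1,.073):print(((proj("scene",(.4435,.026,z))-[210,90])*4.4).round())
```

```text
t 30.4 tcp [442.1  25.1 161.1] y-yaw 5.28 tilt [-0.13 -0.09] w 22.5 F [1.3 0.4 0. ] gf 29.5
(443.5, 26, 105) -> [ 1.  2. 56.]
[154. 354.]
[160. 399.]
```

View pics/p10.png

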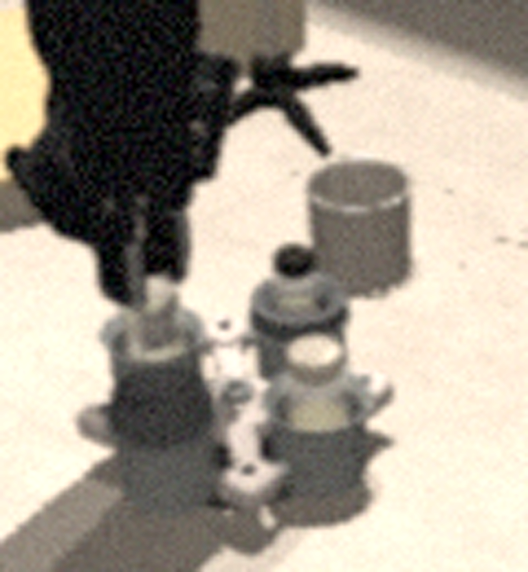

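Small vial 1 stands in its sleeve at crop pixel (295,265). Small vial 2 hangs over the near sleeve, bottom near (155,345) against a collar centre at (160,399). Lowering.

Request:
arm_command --series '[[[0,0,0],[0.5,1,8],0.82],[[0,0,0],[0.5,1,18],0.82],[[0,0,0],[0.5,1,28],0.82],[[0,0,0],[0.5,1,36],0.82],[[0,0,0],[0.5,1,43],0.82],[[0,0,0],[0.5,1,49],0.82],[[0,0,0],[0.5,1,53],0.82],[[0,0,0],[0.5,1,56],0.82],[[0,0,0],[0.5,1,57],0.82],[[0,0,0],[0.5,1,57],0.82]]'

```text
clock: 31.4
position: [0.4438, 0.0267, 0.1049]
tcp_rot: [2.115, 2.323, 0.0]
contact_force: [1.3, -0.1, -0.5]
grip_width: 0.0226
grip_force: 29.5
```

Request:
arm_command --series '[[[0,0,0],[0,0,1],0.82],[[0,0,0],[0,0,2],0.82],[[0,0,0],[0,0,2.5],0.82],[[0,0,0],[0,0,2.5],0.82]]'

```text
clock: 31.8
position: [0.444, 0.0267, 0.1025]
tcp_rot: [2.115, 2.322, 0.001]
contact_force: [-1.5, -0.4, 3.1]
grip_width: 0.0227
grip_force: 29.8
```

Touching the sleeve floor. Releasing and backing off.

Request:
arm_command --series '[[[0,0,0],[0,0,0],0.7],[[0,0,0],[0,0,0],0.6],[[0,0,0],[0,0,0],0.45],[[0,0,0],[0,0,0],0.45],[[0,0,0],[0,0,-15],0.45],[[0,0,0],[0,0,-45],0.45],[[0,0,0],[0,0,-85],0.45],[[0,0,0],[-45,0,-100],0.45],[[0,0,0],[-90,0,-110],0.45],[[0,0,0],[-135,0,-110],0.45],[[0,0,0],[-180,10,-110],0.45],[[0,0,0],[-180,10,-110],0.45]]'

```text
clock: 33.0
position: [0.4709, -0.1575, 0.2129]
tcp_rot: [2.121, 2.313, -0.002]
contact_force: [-0.6, 0.5, -0.3]
grip_width: 0.0466
grip_force: 0.0
```

Run:
```python
from h import *
import cv2
plan()
f=manip.grab_frame("scene")[:,:,::-1];g=manip.grab_frame("top")[:,:,::-1]
a=cv2.resize(f[110:320,210:440],None,fx=1.9,fy=1.9,interpolation=2);b=cv2.resize(g[160:270,200:300],(340,399),interpolation=2)
cv2.imwrite("pics/p11.png",cv2.convertScaleAbs(np.hstack([a,b]),alpha=1.6))
```

```text
t 33.0 tcp [ 470.9 -157.5  212.9] y-yaw 4.97 tilt [ 0.08 -0.19] w 46.6 F [-0.6  0.5 -0.3] gf 0.0
```

View pics/p11.png

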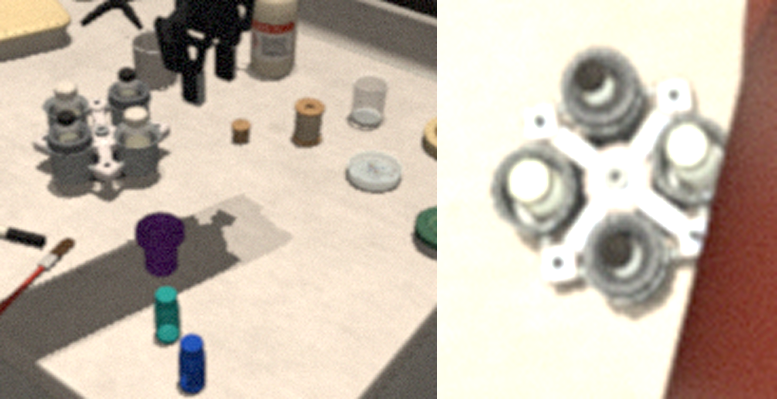

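All four vials are upright in the buckets: white caps at scene crop (66,90) and (136,118), black caps at (126,77) and (67,120). The bystanders are undisturbed and the gripper is clear.

```bash
python3 -c "
from rig import manip
print(manip.finish_job())"
```

```text
the job is handed in; nothing more can be done
None
```

The rotor is loaded as asked and handed in at about 33 s: the large vials sit opposite each other, the small vials stand in seated sleeves in the other two buckets, and the last picture shows nothing knocked over or disturbed.

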